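# Present a grease sample jar to the code scanner

## Task

Book in the grease sample with the orange lid: stand that jar upright in the middle of the round black pad in front of the scanner, turned so that its bar label squarely faces the scanner's window. Leave the jar with the blue lid where it is.

Things in the scene. Friction and masses are not known exactly. Their poses are not given: they have to be found in the camera images.
- orange_jar_mid (a point): Centre (on the axis, half-way up) of the jar to scan: a closed rigid cylinder 46 mm in diameter, 76 mm high, under 0.2 kg, brown body, orange lid (top 19 mm), loose on the table; grip across its side from above. z points up along the jar, x from its axis to the middle of its label. A white line on the lid from centre to rim points to the label side too.
- orange_jar_label (a point): The middle of the orange-lidded jar's white label with black bars, on the jar's side: 23 mm from the jar's axis along its x axis, 29 mm above the jar's underside. The label covers about 100 degrees of the side, 40 mm high.
- scanner_pad (a point): Centre of the top of the scanner's round black pad (68 mm wide, 8 mm above the table, thin white circle on it), fixed. z up; x points level, squarely to the scanner's window. The scanner is a grey block 70 mm wide, 75 mm high, with a dark red window 91 mm from the pad's centre; block and pad share a silver base plate 215 x 90 x 6 mm that reaches 50 mm beyond the pad's centre.
- blue_jar_mid (a point): The middle (on the axis, half-way up) of the other jar, the same in all but its blue lid; it stands on the table and is to be left alone.

How it is judged:
At the end, for the whole second after the job is handed in: The orange-lidded jar stands upright (within 6 degrees) on the pad, its axis within 15 mm of the pad's centre, its label towards the scanner window with its direction within 15 degrees of square, released; the blue-lidded jar is within 20 mm of where it stood (horizontal distance between orange_jar_mid and scanner_pad below 0.015 m and z of orange_jar_mid in the frame of scanner_pad between 0.034 and 0.042 m and angle between orange_jar_mid's own z axis and vertical below 0.1 rad and angle between the x axis of orange_jar_mid and the x axis of scanner_pad, either way round below 0.26 rad and x of orange_jar_label in the frame of scanner_pad above 0 m and distance of blue_jar_mid from where it was at the start of the episode below 0.02 m); the robot touches nothing.
It fails at once if the blue-lidded jar is pushed or lifted more than 30 mm from its place (distance of blue_jar_mid from where it was at the start of the episode above 0.03 m).
It also fails if it takes over 38 s, if anything falls off the work surface, if the arm or the gripper's body presses on something with over 40 N, if the wrist force passes 120 N, or if a joint passes its speed limit or range.

## Robot

A 6-joint arm with a two-finger parallel gripper is mounted at the origin on a cart in front of the work surface, level with it; the furniture and walls round the work are solid. World frame = base frame: x ahead of the robot, y to its left, z up, the work surface at z = 0. Lengths are in m, angles in rad, forces in N, time in s.
With the tool pointing down it reaches from about 0.25 to 0.725 m from the base axis. Payload 4 kg.
Tool frame: the origin (TCP) lies midway between the tips of the shut fingers; the grasp point (between the pads) lies 19 mm behind it; z points along the fingers, y is the line along which they close (so a half turn about z gives the same grasp; the last joint's range is limited). The gripper opens to 85 mm and grips with 20 to 120 N. Pads are 22 mm wide; open, the fingers measure 114 mm over their backs; the gripper's body (76 mm by 85 mm) begins 54 mm behind the grasp point. The pads swing forward as they close: fully open they stand 13 mm farther back than shut.
Start: joints at [-1.177, 0.241, 0.005, 1.335, 0, 1.571], TCP at [0.192, -0.462, 0.231] pointing down, gripper open.
Joint ranges: [-2.72, 2.72], [-1.05, 1.87], [-1.09, 1.28], [-1.99, 2.15], [-1.42, 1.44], [-3.14, 3.14]. Speed limits (rad/s): [2.79, 2.79, 3.14, 3.14, 3.14, 3.14].

## Interface

Orientations are given as a unit quaternion [x, y, z, w].
In Python, from workcell import status, camera, get_calibration, ticket gives the robot as it stands.
- The arm moves only by the shell command python3 -m creep 'ROWS' [OPENING]. ROWS is JSON, a list of rows, each a list of 6 numbers: the shift along the world's x, y, z in cm, then the turn, a rotation vector about the world's x, y, z in degrees. A call has 1 to 8 rows; each row shifts and turns the commanded pose from where the row before left it; what a row does not reach is not made up. A row lasts 1/10 s, in which the tool goes at most 50 mm and 8.59 degrees, less where a joint would pass 70% of its speed; a pose out of reach is approached as far as the arm can. A call is refused whole if a number of a shift passes 5 or a number of a turn 8.59, either way. A call with a gripper value outside its range is refused whole. OPENING is the opening, from -1 (shut) to 1 (fully open), so that 0 is half open, set as the call begins (- or left out, the last holds). The fingers move at their own pace and stop on an object; the grip force is fixed at half the most. Time passes only in rows, so rows that do not move let the fingers close. It gives the time, the measured TCP pose, the force, the opening and the grip force at its end, in the units of the state.
- status.get_obs(): the state, without advancing time (a new reading comes with each control period).
- camera(name): name is "scene" or "top"; returns the picture (480x640x3 uint8, red, green, blue); there is no depth.
- get_calibration(name): a dict with "fx", "fy", "cx", "cy" (pixels), "rvec" (rotation vector, rad) and "tvec" (3), from world to camera coordinates, as OpenCV has them. Camera axes: x right, y down, z forward; pixel columns grow to the right and rows downward; lengths in m; the calibration is good to about 2 mm. A picture is of the moment at which its call begins. get_calibration takes no time and is no camera call.
- ticket.job_done(): hands the job in; it is judged then, once.
The state is a dict: "clock": time; "joint_pos": joint angles; "joint_vel": joint speeds; "tau": joint torques, N m; "eef_pos": TCP position; "tool_rot": TCP orientation; "ft_force": force on the tool from outside, world axes, zero at the start; "ft_torque": the same for the moment, N m; "grip_width": finger opening in m; "grasp_force": force on a finger pad.
Only numpy, scipy, OpenCV 4.12 (cv2) and the standard library are available. Lean on these libraries where they do the work, as an engineer would, in place of code of your own. Each camera call takes 0.05 s, during which the arm holds its last target. There are 200 camera calls.

## Working session

There is one attempt and no reset: what is moved stays moved. The work goes in short steps, Python scripts to look and compute and a shell command to move; the robot and the scene stay as the last step left them, time stands still between calls to the robot, and variables do not carry over. Pictures are saved under pics/ and viewed, at most 10 in all, crops included, and the job is handed in when it is done.

```bash
mkdir -p pics; python3 - <<'E'
from workcell import camera,get_calibration,status
import cv2
for n in("scene","top"):
    cv2.imwrite(f"pics/{n}0.png",camera(n)[:,:,::-1]); print(n,get_calibration(n))
print(status.get_obs())
E
```

```text
scene {'fx': 549.4413232563652, 'fy': 549.4413232563652, 'cx': 324.0808424930026, 'cy': 246.9184349852812, 'rvec': array([ 0.61698095, -2.48798981,  1.41253846]), 'tvec': array([0.43975943, 0.22598351, 0.61193501])}
top {'fx': 438.9060590942547, 'fy': 438.9060590942547, 'cx': 330.0627207824798, 'cy': 239.77129882820373, 'rvec': array([ 2.18415627, -2.19860353,  0.04167681]), 'tvec': array([-0.06974462,  0.51468009,  0.87057788])}
{'clock': 0.1, 'joint_pos': array([-1.17699341e+00,  2.41356742e-01,  3.83702639e-03,  1.33519703e+00,
       -5.32620908e-06,  1.57077765e+00]), 'joint_vel': array([-0.00092038, -0.0005867 ,  0.00322089, -0.00071908,  0.00015636,
       -0.00126582]), 'tau': array([-3.44622549e-04, -3.73137581e+01,  2.53010219e+01,  1.08775546e-02,
       -7.48656748e-05, -2.64129007e-06]), 'eef_pos': array([ 0.19162921, -0.46119748,  0.23048407]), 'tool_rot': array([ 9.80675177e-01,  1.95640676e-01, -1.90449872e-04, -9.41135063e-04]), 'ft_force': array([-0.5502621 ,  0.34029692,  0.69647189]), 'ft_torque': array([-0.07073945,  0.02198773,  0.01734157]), 'grasp_force': 0.0, 'grip_width': 0.08561846288692078}
```

View pics/scene0.png

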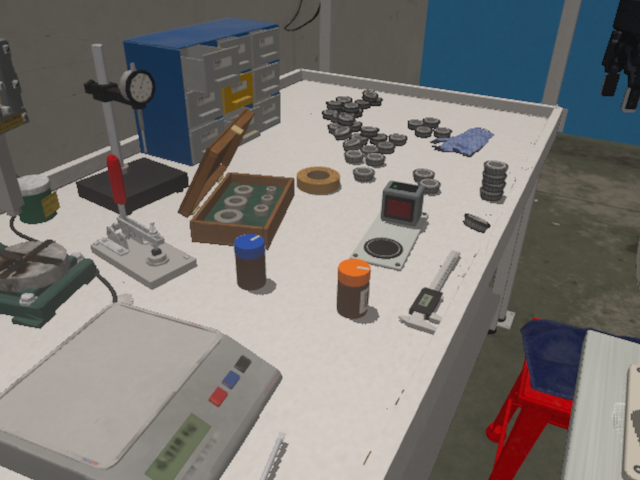

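View pics/top0.png

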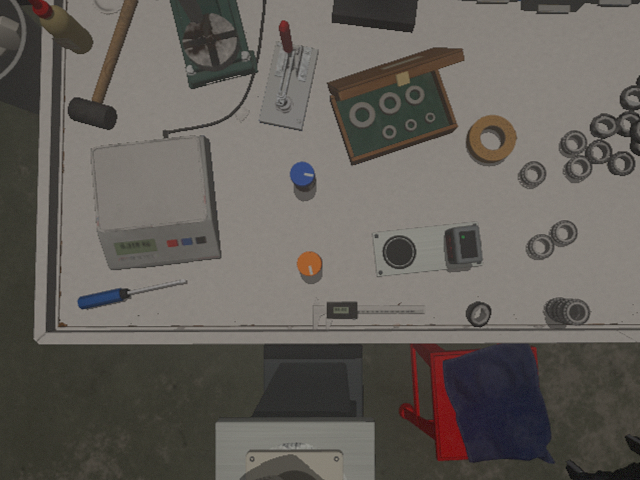

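The top view shows the orange lid at about (310,264) with its white line pointing down, toward the robot. The blue lid is at (302,174), the pad at (399,252), and the scanner at (462,245), to the right. Next I'll measure these.

```bash
cat > h.py <<'E'
import numpy as np,cv2
from workcell import camera,get_calibration,status
def cast(n,uv,z):
    c=get_calibration(n);R=cv2.Rodrigues(c['rvec'])[0];C=-R.T@c['tvec']
    uv=np.atleast_2d(uv).astype(float)
    d=np.c_[(uv[:,0]-c['cx'])/c['fx'],(uv[:,1]-c['cy'])/c['fy'],np.ones(len(uv))]@R
    return C+d*((z-C[2])/d[:,2])[:,None]
def proj(n,p):
    c=get_calibration(n);K=np.array([[c['fx'],0,c['cx']],[0,c['fy'],c['cy']],[0,0,1]])
    return cv2.projectPoints(np.atleast_2d(p).astype(float),c['rvec'],c['tvec'],K,None)[0][:,0]
def blob(m,box):
    k=np.zeros(m.shape,np.uint8);x0,y0,x1,y1=box;k[y0:y1,x0:x1]=m[y0:y1,x0:x1]*255
    k=cv2.morphologyEx(k,cv2.MORPH_CLOSE,np.ones((3,3),np.uint8))
    return max(cv2.findContours(k,0,cv2.CHAIN_APPROX_NONE)[0],key=cv2.contourArea)
def hsv(im): return cv2.cvtColor(im,cv2.COLOR_RGB2HSV).astype(int)
E
python3 - <<'E'
from h import *
im=camera("top");H=hsv(im)
for nm,lo,hi,box in(("orange",5,20,(280,235,340,290)),("blue",105,125,(280,150,325,195))):
    m=(H[...,0]>=lo)&(H[...,0]<=hi)&(H[...,1]>150)&(H[...,2]>90)
    k=blob(m,box);(c,r)=cv2.minEnclosingCircle(cv2.convexHull(k));p=cast("top",c,.076)[0]
    yy,xx=np.mgrid[:480,:640];w=((xx-c[0])**2+(yy-c[1])**2<(r-2)**2)&(H[...,1]<130)&(H[...,2]>120)
    q=cast("top",np.c_[xx[w],yy[w]],.076)
    d=q.mean(0)-p
    print(nm,c,r,p,w.sum(),np.degrees(np.arctan2(d[1],d[0])),d)
m=(H[...,2]<60);k=blob(m,(378,230,420,275));e=cv2.fitEllipse(k);pp=cast("top",e[0],.008)[0];print("pad",e,pp)
g=cv2.cvtColor(im,cv2.COLOR_RGB2GRAY)
print(proj("top",[[.192,-.462,.231],[0,0,0],[.3,0,0]]))
cv2.imwrite("pics/c1.png",cv2.resize(im[215:290,280:500,::-1],None,fx=3.6,fy=3.6,interpolation=cv2.INTER_CUBIC))
E
```

```text
orange (309.0, 263.5) 12.093486785888672 [ 0.46712572 -0.0343231   0.076     ] 28 -169.9073671482006 [-1.09590133e-02 -1.95064379e-03  4.16333634e-17]
blue (308.0, 177.0) 9.999999747378752e-05 [ 0.62951151 -0.03308846  0.076     ] 3 -0.22071985768642455 [ 1.89558788e-03 -7.30238702e-06  0.00000000e+00]
pad ((398.8309326171875, 251.92445373535156), (31.80196762084961, 32.02387237548828), 140.84107971191406) [ 0.48895047 -0.21148387  0.008     ]
[[594.68100574 449.89954697]
 [294.90063276 499.24976132]
 [294.54250347 346.39116609]]
```

View pics/c1.png

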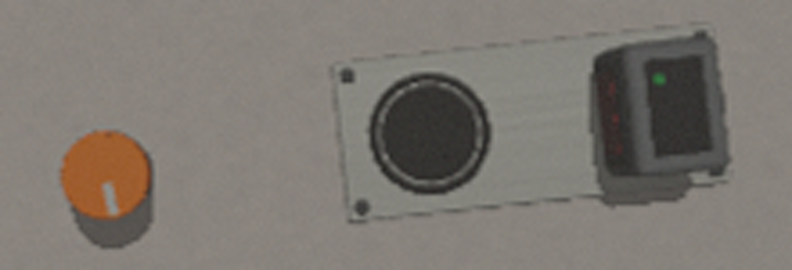

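The crop shows the lid centre at (105,175) and the line pointing down and slightly right. The plate's long axis climbs about 6° to the right, and the pad is centred at (430,133). That puts the label at about -169.7° and the scanner direction at about -83.9°, so the jar has to turn about +86°. Now I'll move over the jar.

```bash
python3 -m creep '[[2.5,3.9,0,0,0,0],[2.5,3.9,0,0,0,0],[2.5,3.9,0,0,0,0],[2.5,3.9,0,0,0,0],[2.5,3.9,0,0,0,0],[2.5,3.9,0,0,0,0],[2.5,3.9,0,0,0,0],[2.5,3.9,0,0,0,0]]' 1
python3 -m creep '[[2.5,3.9,0,0,0,0],[2.5,3.9,0,0,0,0],[2.5,3.7,0,0,0,0],[0,0,-2,0,0,0],[0,0,-3,0,0,0],[0,0,-3,0,0,0],[0,0,-1,0,0,0],[0,0,0,0,0,0]]'
python3 - <<'E'
from h import *
o=status.get_obs();print(o['joint_pos'],o['eef_pos'],o['tool_rot'])
im=camera("scene")
u=proj("scene",[[.467,-.0343,.076]])[0];print(u)
cv2.imwrite("pics/s1.png",cv2.resize(im[160:360,250:470,::-1],None,fx=3,fy=3))
E
```

```text
clock: 0.95
eef_pos: [0.3924, -0.148, 0.2313]
tool_rot: [0.981, 0.196, 0.0, 0.0]
ft_force: [0.3, -0.5, 0.5]
grip_width: 0.085
grasp_force: 0.0
clock: 1.75
eef_pos: [0.4654, -0.0346, 0.1399]
tool_rot: [0.981, 0.196, -0.002, -0.001]
ft_force: [-0.9, -0.8, -0.1]
grip_width: 0.0853
grasp_force: 0.0
[-7.42682623e-02  2.41791959e-01 -2.41797079e-01  1.09139964e+00
  4.26011479e-07  2.67352630e+00] [ 0.46537144 -0.03462588  0.13985114] [ 9.80675775e-01  1.95628810e-01 -2.01952049e-03 -5.61678603e-04]
[353.56115299 266.72412319]
```

View pics/s1.png

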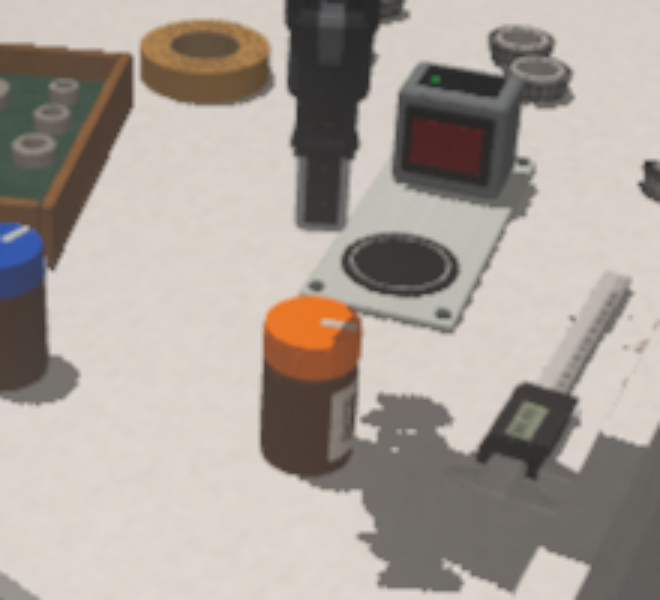

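The scene view puts the lid centre at (354,267), which matches the prediction from the top view. The gripper hovers above it. Now I'll descend and grip.

```bash
python3 -m creep '[[0.15,0,-1.5,0,0,0],[0,0,-2,0,0,0],[0,0,-2,0,0,0],[0,0,-2,0,0,0],[0,0,-1.5,0,0,0],[0,0,-1.3,0,0,0],[0,0,-0.6,0,0,0],[0,0,0,0,0,0]]'
python3 -m creep '[[0,0,0,0,0,0],[0,0,0,0,0,0],[0,0,0,0,0,0],[0,0,0,0,0,0],[0,0,0,0,0,0],[0,0,0,0,0,0],[0,0,0,0,0,0],[0,0,0,0,0,0]]' -1
```

```text
clock: 2.6
eef_pos: [0.469, -0.0349, 0.0329]
tool_rot: [0.981, 0.195, 0.0, 0.0]
ft_force: [0.9, 0.8, 1.2]
grip_width: 0.0852
grasp_force: 0.0
clock: 3.4
eef_pos: [0.4693, -0.0347, 0.0334]
tool_rot: [0.981, 0.196, 0.001, 0.0]
ft_force: [0.1, -0.6, 6.1]
grip_width: 0.0447
grasp_force: 61.2
```

```bash
python3 -m creep '[[0,0,0.5,0,0,0],[0,0,1.5,0,0,0],[0,0,2,0,0,0],[0,0,2,0,0,0],[0.2,-1.6,0,0,0,7.8],[0.2,-1.6,0,0,0,7.8],[0.2,-1.6,0,0,0,7.8],[0.2,-1.6,0,0,0,7.8]]'
python3 -m creep '[[0.2,-1.6,0,0,0,7.8],[0.2,-1.6,0,0,0,7.8],[0.2,-1.6,0,0,0,7.8],[0.2,-1.6,0,0,0,7.8],[0.2,-1.6,0,0,0,7.8],[0.1,-1.6,0,0,0,7.8],[0.1,-1.7,0,0,0,7.8],[0,0,0,0,0,0]]'
python3 - <<'E'
from h import *
o=status.get_obs();print(o['joint_pos'],o['eef_pos'],o['tool_rot'])
im=camera("scene");im2=camera("top")
a=cv2.resize(im[130:280,320:470,::-1],(400,400));b=cv2.resize(im2[200:300,340:440,::-1],(400,400))
cv2.imwrite("pics/s2.png",np.hstack([a,b]))
E
```

```text
clock: 4.2
eef_pos: [0.4758, -0.0992, 0.0922]
tool_rot: [0.891, 0.455, -0.0, -0.0]
ft_force: [-0.3, 0.2, -2.3]
grip_width: 0.0449
grasp_force: 61.5
clock: 5.0
eef_pos: [0.4881, -0.2134, 0.092]
tool_rot: [0.586, 0.81, -0.0, -0.0]
ft_force: [-0.5, 0.9, -1.6]
grip_width: 0.0445
grasp_force: 61.3
[-4.11703520e-01  4.05456469e-01 -1.42620473e-01  1.02302033e+00
 -6.90075405e-04  8.40517122e-01] [ 0.48809832 -0.21336059  0.09199504] [ 5.85997258e-01  8.10312947e-01 -3.69152545e-04 -7.36120915e-05]
```

View pics/s2.png

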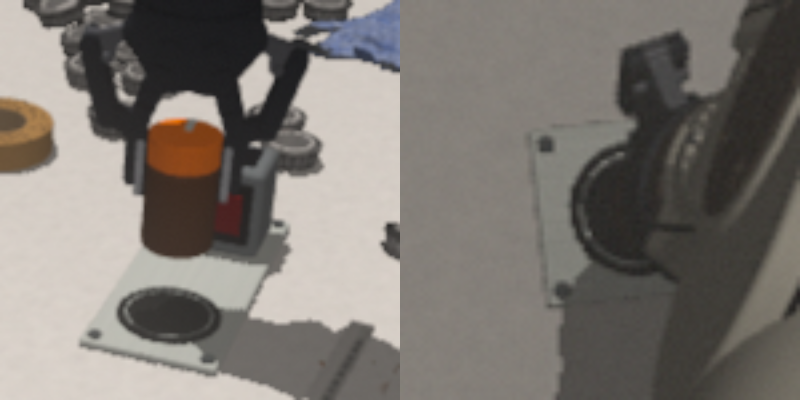

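The jar hangs upright between the fingers, with its lid line pointing away toward the scanner. The lid-top centre is at about (185,136) in the left crop. Next I'll cast that onto the known height to check the offset.

```bash
python3 - <<'E'
from h import *
print(cast("scene",[[320+185.5/2.667,130+136/2.667]],.1346))
# jar body silhouette mid, bottom front point
im=camera("scene");H=hsv(im)
m=(H[...,0]<=20)&(H[...,1]>170)&(H[...,2]>90)
k=blob(m,(365,165,415,215));print(cv2.boundingRect(k))
x,y,w,h=cv2.boundingRect(k);print(proj("scene",[[.488,-.2125,.1346]]),cast("scene",[[x+(w-1)/2,181]],.1346))
print(cast("scene",[[320+169/2.667,130+314.5/2.667]],.008))
E
```

```text
[[ 0.48668765 -0.21076155  0.1346    ]]
(375, 175, 29, 22)
[[389.18991475 180.44217982]] [[ 0.48746271 -0.21029001  0.1346    ]]
[[ 0.48696317 -0.21026632  0.008     ]]
```

The jar is within about 1 mm of the pad centre in this view, so I'll lower it.

```bash
python3 -m creep '[[0,0,-1,0,0,0],[0,0,-1.2,0,0,0],[0,0,-1,0,0,0],[0,0,-0.8,0,0,0],[0,0,-0.5,0,0,0],[0,0,-0.3,0,0,0],[0,0,-0.15,0,0,0],[0,0,0,0,0,0]]'
python3 -m creep '[[0,0,-0.1,0,0,0],[0,0,0,0,0,0]]'
```

```text
clock: 5.95
eef_pos: [0.4885, -0.2118, 0.0428]
tool_rot: [0.585, 0.811, 0.0, 0.0]
ft_force: [0.2, 0.2, -1.9]
grip_width: 0.0451
grasp_force: 61.3
clock: 6.15
eef_pos: [0.4886, -0.2119, 0.0421]
tool_rot: [0.585, 0.811, 0.0, 0.0]
ft_force: [-0.4, -1.3, -1.8]
grip_width: 0.0451
grasp_force: 61.3
```

```bash
python3 -m creep '[[0,0,-0.1,0,0,0],[0,0,0,0,0,0]]'
```

```text
clock: 6.35
eef_pos: [0.4887, -0.212, 0.0414]
tool_rot: [0.585, 0.811, 0.0, 0.001]
ft_force: [0.2, -0.4, 1.5]
grip_width: 0.0448
grasp_force: 61.8
```

The force changed from -1.8 to +1.5 N, so the jar is in contact. I'll open the gripper, rise and move clear.

```bash
python3 -m creep '[[0,0,0,0,0,0],[0,0,0,0,0,0],[0,0,0,0,0,0],[0,0,0,0,0,0],[0,0,0,0,0,0],[0,0,0,0,0,0],[0,0,0,0,0,0],[0,0,0,0,0,0]]' 1
python3 -m creep '[[0,0,1,0,0,0],[0,0,2,0,0,0],[0,0,2,0,0,0],[0,0,3,0,0,0],[0,0,3,0,0,0],[0,0,3,0,0,0],[0,0,2,0,0,0],[0,0,0,0,0,0]]'
python3 -m creep '[[-1,-4,0,0,0,0],[-2,-4,0,0,0,0],[-2,-4,0,0,0,0],[-3,-4,0,0,0,0],[-3,-4,0,0,0,0],[-3,-4,0,0,0,0],[-3,-3,0,0,0,0],[0,0,0,0,0,0]]'
python3 - <<'E'
from h import *
im2=camera("top");im=camera("scene");H=hsv(im2)
a=cv2.resize(im[130:280,320:470,::-1],(400,400));b=cv2.resize(im2[200:300,370:470,::-1],(400,400))
cv2.imwrite("pics/s3.png",np.hstack([a,b]))
m=(H[...,0]>=5)&(H[...,0]<=20)&(H[...,1]>150)&(H[...,2]>90)
k=blob(m,(370,220,430,280));c,r=cv2.minEnclosingCircle(cv2.convexHull(k));p=cast("top",c,.084)[0]
yy,xx=np.mgrid[:480,:640];w=((xx-c[0])**2+(yy-c[1])**2<(r-2)**2)&(H[...,1]<130)&(H[...,2]>120)
d=cast("top",np.c_[xx[w],yy[w]],.084).mean(0)-p
print(c,r,p,w.sum(),np.degrees(np.arctan2(d[1],d[0])))
E
```

```text
clock: 7.15
eef_pos: [0.4884, -0.2117, 0.0408]
tool_rot: [0.585, 0.811, -0.0, 0.0]
ft_force: [0.1, 1.3, -0.2]
grip_width: 0.0854
grasp_force: 0.0
clock: 7.95
eef_pos: [0.4904, -0.2126, 0.2052]
tool_rot: [0.585, 0.811, 0.001, 0.004]
ft_force: [0.5, -0.4, 0.4]
grip_width: 0.0854
grasp_force: 0.0
clock: 8.75
eef_pos: [0.314, -0.4849, 0.1996]
tool_rot: [0.588, 0.809, -0.001, -0.001]
ft_force: [0.2, 0.8, -0.4]
grip_width: 0.0855
grasp_force: 0.0
(405.3350524902344, 250.21133422851562) 12.432684898376465 [ 0.49049154 -0.21242616  0.084     ] 24 -81.06358280468706
```

View pics/s3.png

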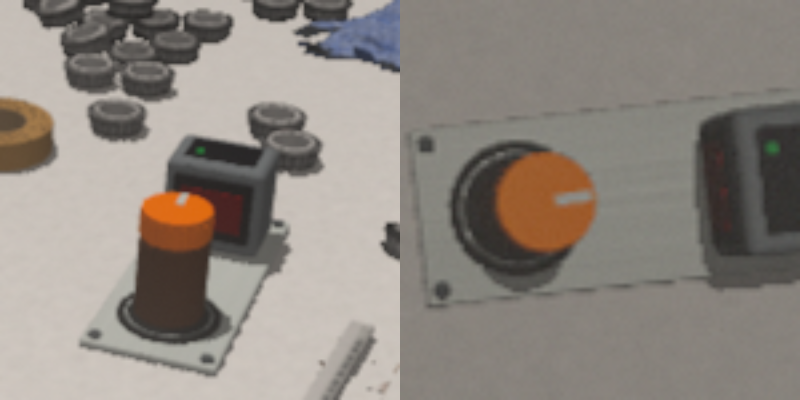

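The jar stands upright on the pad, about 2 mm off centre (lid at (546,201) in the crop). Its line points at the scanner, about 3° off square, and the gripper is clear.

```bash
python3 -c "
from workcell import ticket
print(ticket.job_done())"
```

```text
the job is handed in; nothing more can be done
None
```

I handed the job in: in my last check the orange-lidded jar stood upright and released on the pad, about 2 mm off centre with its label about 3° off square to the window; I never moved near the blue-lidded jar (its position wasn't re-measured), and the hand-in returned no verdict.

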